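Lock the film reel collar

TASK

On the reel-change panel press the square key, then the small round key, then the long bar key, one at a time, each fully down and let up again, and leave the wide round key alone. Then, pressing the knurled collar on top of the film roll down, turn it until its hidden keyway drops over the spindle's cross pin, and push it fully home against its spring. Finish with the gripper still holding the collar down there, and do not disturb the other things on the table.

Things in the scene. Friction and masses are not known exactly. Their poses are not given: they have to be found in the camera images.
- arbor: Fixed upright film-reel stand: grey round base plate 190 mm across, a pale film roll 170 mm across with its top at 110 mm, then an aluminium hub 68 mm across to 114 mm, a spring, the sprung disc and a vertical steel spindle 20 mm across. Origin: centre of the underside, on the table; z up along the spindle. It stands on one side of the table and the panel on the other; which side varies.
- spindle_top (a point): Centre of the spindle's upper end, on the spindle axis, 192 mm above the table. It sticks out 15.5 mm above the collar at the start and 28 mm when the collar is home. The roll, hub and spindle do not turn.
- collar: Loose knurled aluminium collar, 56 mm across, 40 mm high, 0.14 to 0.28 kg, on the spindle with 1 mm radial play. Origin: centre of its underside, z up, 136.5 mm above the table at the start. Unaligned it cannot go down more than about 1 mm; aligned it can be pushed down 12.5 mm to home (origin 124 mm above the table). A spring lifts it again if let go.
- collar_grip (a point): Point on the collar's axis, 27 mm above its underside: with the TCP here, tool down, at any yaw, the fingers take the knurl, their tips 8 mm above the underside. A grip of 35 to 60 N holds; weaker ones may slip when pushing down. Turned past the right angle while it is down, the collar is stopped by the pin.
- collar_keyway (a point): Mouth of one of two keyways inside the collar, half a turn apart along its own +x and -x, 11 mm wide, unseen from above. At the start the inside rests on a steel cross pin, 6 mm thick, fixed through the spindle, sticking out on both sides; its direction is hidden and differs every time. It is met within 0.4 to 2.1 rad clockwise seen from above.
- collar_pin_level (a point): Point on the collar's axis where its inside rests on the hidden pin, 16 mm above its underside. The collar engages within about 0.12 rad either side of the right angle (again every half turn): turn in steps of at most 0.15 rad while pressing down with some 5 to 20 N, and watch for it to sink by more than 2 mm.
- disc (a joint): Aluminium sprung disc 62 mm across right under the collar, which pushes it down. Value 0 m up (its top 136 mm above the table), 0.012 m fully down at its stop. The spring pushes up with 4 N at the top and 11 N fully down.
- panel: Fixed low box, 170 x 170 mm, 45 mm high, white with an aluminium top: the reel-change panel. Origin: centre of its underside; z up. Its four keys stand in a 72 mm square grid (36 mm either side of its middle in its own x and y), in an order that changes every time.
- key_square_top (a point): Centre of the top of the square key, 24 x 24 mm, grey like the others, standing 14 mm proud of the panel (59 mm above the table); moves with the key. Press first.
- key_square (a joint): Travel of the square key: 0 m up, 0.006 m fully down (4 N); springs back. It counts as pressed beyond 0.0045 m.
- key_small_top (a point): Centre of the top of the small round key, 20 mm across, same height. Press second.
- key_small (a joint): Travel of the small round key: 0 m up, 0.006 m fully down (4 N); springs back.
- key_bar_top (a point): Centre of the top of the long bar key, 44 mm (its y) x 14 mm, same height. Press third.
- key_bar (a joint): Travel of the long bar key: 0 m up, 0.006 m fully down (4 N); springs back.
- key_wide_top (a point): Centre of the top of the wide round key, 38 mm across with rounded rim, same height. Not to be pressed.
- key_wide (a joint): Travel of the wide round key: 0 m up, 0.006 m fully down.
- tub: Bystander: white food tub with a blue lid, 112 x 82 mm, 58 mm high, loose. Origin: centre of the underside.
- cake_a: Bystander: small loose sponge cake, about 54 mm across, 28 mm high, between the panel and the roll. Origin: centre of the underside.
- cake_b: Bystander: a second such cake, further from the robot.
- core: Bystander: loose cardboard core, a tube 84 mm across, 60 mm high. Origin: centre of the underside.
- scraper: Bystander: loose spatula lying flat. Origin: on the table under its middle.
- cup: Bystander: loose steel cup, 76 mm across, 100 mm high. Origin: centre of the underside.
Mind the look-alikes: they are no part of the job. Of the things that look like the collar, the smaller one is meant.

How it is judged:
By the outcome, as a careful person would: the job done as asked, in the order asked, and still so for the second after the job is handed in, while the arm keeps its last pose, push and grip.
It also fails if it takes over 72 s, if anything falls off the work surface, if the arm or the gripper's body presses on something with over 40 N, if the wrist force passes 120 N, or if a joint passes its speed limit or range.

ROBOT

A 6-joint arm with a two-finger parallel gripper is mounted at the origin on the work surface. World frame = base frame: x ahead of the robot, y to its left, z up, the work surface at z = 0. Lengths are in m, angles in rad, forces in N, time in s.
With the tool pointing down it reaches from about 0.25 to 0.775 m from the base axis. Payload 4 kg.
Tool frame: the origin (TCP) lies between the finger pads, 19 mm behind the fingertips; this is the grasp point; z points along the fingers, y is the line along which they close (so a half turn about z gives the same grasp; the last joint's range is limited). The gripper opens to 94 mm and grips with 3 to 60 N. Pads are 16 mm wide; open, the fingers measure 119 mm over their backs; the gripper's body (75 mm by 177 mm) begins 78 mm behind the grasp point.
Start: joints at [-1.358, 0.087, 1.371, -0, 1.684, -0.103], TCP at [0.171, -0.523, 0.224] pointing down, gripper open.
Joint ranges: [-3.1, 3.1], [-0.76, 2.03], [0.27, 2.55], [-1.08, 4.22], [0.17, 2.65], [-2.57, 2.57]. Speed limits (rad/s): [2.79, 2.79, 3.14, 3.14, 3.14, 3.14].

INTERFACE

Orientations are given as a unit quaternion [x, y, z, w].
In Python, from station import status, imaging, robot gives the robot as it stands.
- The arm moves only by the tool arm_command, never from a script. Its argument "rows" is a list that holds one entry, the list of rows, each a list of 7 numbers: the shift along the tool's x, y, z in units of 60 mm (1.0 is 60 mm), then the turn, a rotation vector about the tool's x, y, z in units of 5 degrees (1.0 is 5 degrees), then the closure, from -1 (fully open) to 1 (shut). In form: [[[x, y, z, ax, ay, az, hand], ...]]. A call has 1 to 10 rows; each row shifts and turns the commanded pose from where the row before left it, along the tool's axes as they then stand; what a row does not reach is not made up. A row lasts 1/8 s, in which the tool goes at most 62.5 mm and 10.7 degrees, less where a joint would pass 70% of its speed; a pose out of reach is approached as far as the arm can. A call is refused whole if a number of a shift passes 1 or a number of a turn 1, either way. A call with a gripper value outside its range is refused whole. The fingers move at their own pace and stop on an object; "force" is the grip in N (left out, the last holds). Time passes only in rows, so rows that do not move let the fingers close. It gives the time, the measured TCP pose, the force, the opening and the grip force at its end, in the units of the state.
- status.get_state(): the state, without advancing time (a new reading comes with each control period).
- imaging.read_camera(name): name is "side" or "top"; returns a dict with "frame" (480x640x3 uint8, red, green, blue), "K" (3x3 intrinsics, pixels), "k1" (the pictures are not rectified: a ray, as slopes to the right and down, at radius r is drawn at 1 + k1 r^2 times it, then the intrinsics apply), "rvec" (rotation vector, rad) and "tvec" (3), from world to camera coordinates, as OpenCV has them. Camera axes: x right, y down, z forward; pixel columns grow to the right and rows downward; lengths in m; the calibration is good to about 2 mm. A picture is of the moment at which its call begins. There is no depth.
- robot.close_job(): hands the job in; it is judged then, once.
The state is a dict: "time_s": time; "joint_positions": joint angles; "qvel": joint speeds; "joint_torque": joint torques, N m; "position": TCP position; "tool_rot": TCP orientation; "force": force on the tool from outside, world axes, zero at the start; "moment": the same for the moment, N m; "width": opening from 0.0 (shut) to 1.0 (fully open); "grip_force": force on a finger pad.
Only numpy, scipy, OpenCV 4.12 (cv2) and the standard library are available. Lean on these libraries where they do the work, as an engineer would, in place of code of your own. Each camera call takes 0.05 s, during which the arm holds its last target. There are 200 camera calls.

## Working session

There is one attempt and no reset: what is moved stays moved. The work goes in short steps, Python scripts to look and compute and a tool call to move; the robot and the scene stay as the last step left them, time stands still between calls to the robot, and variables do not carry over. Pictures are saved under pics/ and viewed, at most 10 in all, crops included, and the job is handed in when it is done.

Besides the shell and the picture viewer there is one more tool, called after "Call:" as name([rows], argument=value, ...), one row to a line, values as JSON. arm_command: Moves the arm, as the interface text tells. Its arguments: {"type":"object","properties":{"rows":{"type":"array","items":{"type":"array","items":{"type":"array","items":{"type":"number"}}}},"force":{"type":"number"}},"required":["rows"]}

```bash
mkdir -p pics; cat > h.py <<'E'
import numpy as np, cv2
from station import status, imaging, robot
def ray(c,uv):
    uv=np.atleast_2d(np.array(uv,float)); K=c["K"]
    d=np.c_[(uv[:,0]-K[0][2])/K[0][0],(uv[:,1]-K[1][2])/K[1][1]]
    s=d.copy()
    for _ in range(30): s=d/(1+c["k1"]*(s**2).sum(1,keepdims=True))
    R=cv2.Rodrigues(np.array(c["rvec"],float))[0]; o=-R.T@np.array(c["tvec"],float).ravel()
    return o,np.c_[s,np.ones(len(s))]@R
def plane(c,uv,z):
    o,D=ray(c,uv); return o+D*((z-o[2])/D[:,2:3])
def load(n):
    d=np.load(n+".npy",allow_pickle=True).item(); return d
E
python3 - <<'E'
from h import *
for n in("top","side"):
    c=imaging.read_camera(n); c={k:np.array(v) if k!="k1" else v for k,v in c.items()}
    np.save(n+".npy",c); cv2.imwrite(f"pics/{n}0.png",c["frame"][:,:,::-1]); print(n,ray(c,[320,240]),c["k1"])
print(status.get_state())
E
```

```text
top (array([ 0.29990907, -0.00190626,  1.32139761]), array([[ 0.17840044,  0.01783802, -0.98393041]])) -0.007268476781954189
side (array([0.25828153, 0.96628374, 0.83472043]), array([[ 0.21517097, -0.79297671, -0.57016565]])) -0.06427064470667614
{'time_s': 0.1, 'joint_positions': array([-1.35810481e+00,  8.78576744e-02,  1.37206822e+00, -5.12247949e-05,
        1.68362657e+00, -1.03078292e-01]), 'qvel': array([-0.00136518, -0.00020903, -0.00360093, -0.00074313, -0.00023079,
       -0.00064601]), 'joint_torque': array([ 1.45203943e-03, -3.41254306e+01, -3.03301585e+01,  7.19361892e-02,
        3.04717803e-02, -9.16367867e-05]), 'position': array([ 0.17069496, -0.52235855,  0.22325171]), 'tool_rot': array([ 9.87562023e-01,  1.57226873e-01, -7.90925132e-05, -9.77039146e-04]), 'force': array([-0.25904612, -0.11766303, -0.15758879]), 'moment': array([-0.02068857,  0.0313079 , -0.03350819]), 'grip_force': 0.0, 'width': 0.9988739906360002}
```

View pics/top0.png

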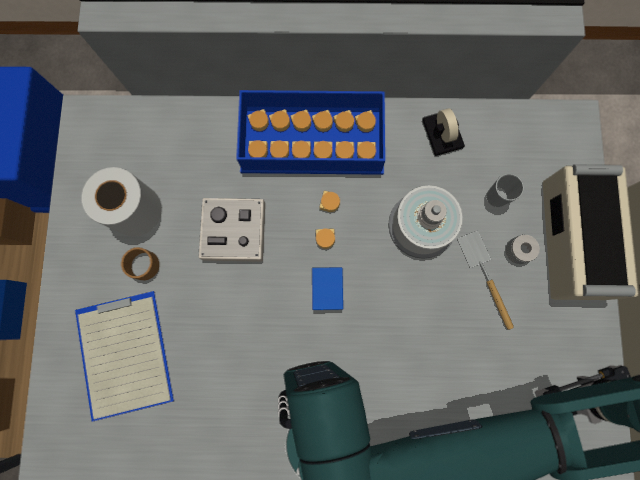

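View pics/side0.png

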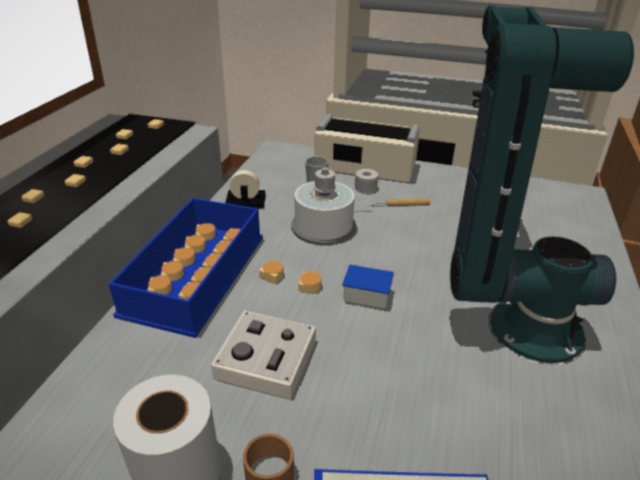

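Top view: the panel is at (232,229), with wide key (218,214), square (245,215), bar (216,240) and small round (243,241). Candidates for the collar are the one on the film roll at (433,211), the loose aluminium ring at (522,250), the white roll at (111,196) and the tape holder at (447,125). By the description it is the one on the spindle, (433,211). In the side view it is at (325,182), and the loose ring is at (366,181).

```bash
python3 - <<'E'
from h import *
t=load("top"); s=load("side")
g=cv2.cvtColor(t["frame"],cv2.COLOR_RGB2GRAY)
def blobs(g,x0,y0,x1,y1,th):
    m=(g[y0:y1,x0:x1]<th).astype(np.uint8)
    n,l,st,ce=cv2.connectedComponentsWithStats(m)
    out=[]
    for i in range(1,n):
        if st[i,4]>30: out.append((ce[i]+[x0,y0],st[i]))
    return out
for th in(70,90):
  for c,st in blobs(g,204,203,260,256,th): print("top",th,c.round(1),st[2:],plane(t,c,.059)[0].round(4))
gs=cv2.cvtColor(s["frame"],cv2.COLOR_RGB2GRAY)
for th in(50,70,):
  for c,st in blobs(gs,222,314,308,382,th): print("side",th,c.round(1),st[2:],plane(s,c,.057)[0].round(4))
# panel outline
hsv=cv2.cvtColor(t["frame"],cv2.COLOR_RGB2HSV)
a=cv2.resize(t["frame"][175:265,385:475],(540,540),interpolation=cv2.INTER_CUBIC)
b=cv2.resize(s["frame"][160:250,285:375],(540,540),interpolation=cv2.INTER_CUBIC)
p=cv2.resize(t["frame"][190:270,190:270],(540,540),interpolation=cv2.INTER_CUBIC)
q=cv2.resize(s["frame"][305:395,210:320],(540,442),interpolation=cv2.INTER_CUBIC)
im=np.zeros((1080,1080,3),np.uint8);im[:540,:540]=a;im[:540,540:]=b;im[540:,:540]=p;im[540:982,540:]=q
cv2.imwrite("pics/crop.png",cv2.resize(im,(600,600),interpolation=cv2.INTER_AREA)[:,:,::-1])
E
```

```text
top 70 [220.7 216.9] [16 16 69] [0.5896 0.2911 0.059 ]
top 70 [246.3 216.7] [12 11 47] [0.5908 0.2217 0.059 ]
top 70 [217.7 241.2] [19  8 77] [0.5225 0.2956 0.059 ]
top 70 [244.4 242.5] [10 10 31] [0.5199 0.2237 0.059 ]
top 90 [219.2 215.5] [16 16 97] [0.5934 0.2953 0.059 ]
top 90 [245.6 216.1] [12 11 72] [0.5925 0.2237 0.059 ]
top 90 [244.2 241.8] [10 11 43] [0.5217 0.2243 0.059 ]
top 90 [217.9 241.2] [19  8 88] [0.5227 0.2952 0.059 ]
side 50 [256.1 329.9] [16 10 55] [0.5885 0.2446 0.057 ]
side 50 [287.4 336.7] [11  6 37] [0.5194 0.2437 0.057 ]
side 50 [243.  355.6] [21 11 74] [0.5867 0.3198 0.057 ]
side 50 [276.2 362.4] [17 18 74] [0.5175 0.3167 0.057 ]
side 70 [255.9 329.4] [18 10 84] [0.5895 0.2434 0.057 ]
side 70 [287.3 336.2] [12  7 59] [0.5199 0.2424 0.057 ]
side 70 [242.6 355.1] [ 21  12 118] [0.588  0.3187 0.057 ]
side 70 [275.8 362.2] [ 17  20 111] [0.5184 0.3163 0.057 ]
```

View pics/crop.png

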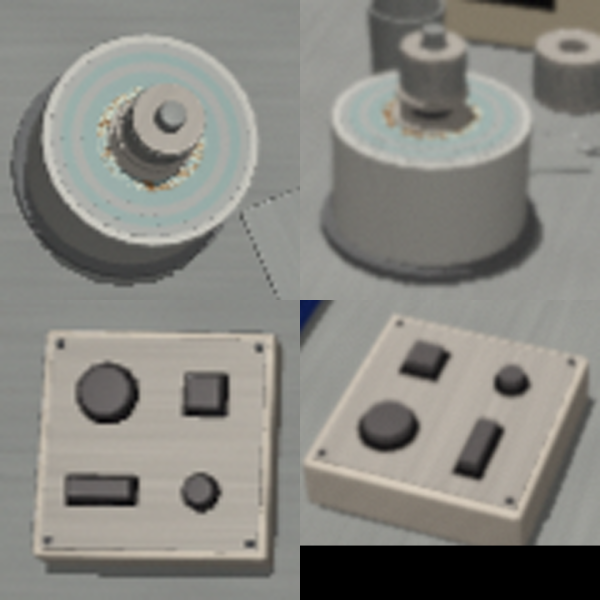

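The crop confirms the choice: the collar sits on the spindle, with the spindle end at crop (170,115) top and (433,38) side. The key tops stand out clearly from their shaded sides. Next I triangulate these points.

```bash
cat > m.py <<'E'
from h import *
t=load("top"); s=load("side")
T=lambda x,y:((x+.5)/(300/80)-.5+190,(y-300+.5)/(300/80)-.5+190)
S=lambda x,y:((x-300+.5)/(300/110)-.5+210,(y-300+.5)/(300/110)-.5+305)
TA=lambda x,y:((x+.5)*.3-.5+385,(y+.5)*.3-.5+175)
SA=lambda x,y:((x-300+.5)*.3-.5+285,(y+.5)*.3-.5+160)
def tri(n,a,b,z):
    o1,d1=ray(t,a);o2,d2=ray(s,b);A=np.c_[d1[0],-d2[0]]
    k=np.linalg.lstsq(A,o2-o1,rcond=None)[0];p=o1+k[0]*d1[0];q=o2+k[1]*d2[0]
    print(n,"tri",((p+q)/2).round(4),"gap",np.linalg.norm(p-q).round(4),"top",plane(t,a,z)[0].round(4),"side",plane(s,b,z)[0].round(4))
tri("wide",T(106,391),S(388,423),.059)
tri("square",T(206,393),S(424,359),.059)
tri("bar",T(101,488),S(477,447),.059)
tri("small",T(200,491),S(511,379),.059)
tri("scr1",T(60,343),S(322,453),.045)
tri("scr2",T(260,347),S(400,323),.045)
tri("scr3",T(47,541),S(510,500),.045)
tri("scr4",T(250,544),S(571,362),.045)
tri("spindle",TA(170,114),SA(434,33),.192)
tri("collartop",TA(163,121),SA(433,48),.1765)
tri("rolltop",TA(149,141),SA(432,118),.110)
E
python3 m.py
```

```text
wide tri [0.5986 0.3007 0.0509] gap 0.0022 top [0.5978 0.299  0.059 ] side [0.5939 0.3076 0.059 ]
square tri [0.5986 0.2281 0.0494] gap 0.0016 top [0.5971 0.2266 0.059 ] side [0.5935 0.2373 0.059 ]
bar tri [0.5275 0.3012 0.0488] gap 0.0015 top [0.5264 0.2989 0.059 ] side [0.5233 0.3099 0.059 ]
small tri [0.5258 0.2293 0.0504] gap 0.0015 top [0.525  0.2279 0.059 ] side [0.5221 0.2374 0.059 ]
scr1 tri [0.6358 0.3378 0.045 ] gap 0.0023 top [0.637  0.3381 0.045 ] side [0.6345 0.3379 0.045 ]
scr2 tri [0.6348 0.1908 0.0445] gap 0.0016 top [0.6355 0.1909 0.045 ] side [0.6337 0.1914 0.045 ]
scr3 tri [0.4889 0.3388 0.0461] gap 0.0013 top [0.4897 0.3392 0.045 ] side [0.4886 0.3379 0.045 ]
scr4 tri [0.4884 0.1926 0.0452] gap 0.0013 top [0.4891 0.1927 0.045 ] side [0.4878 0.1924 0.045 ]
spindle tri [ 0.5844 -0.2628  0.1878] gap 0.0027 top [ 0.5847 -0.2617  0.192 ] side [ 0.5808 -0.2545  0.192 ]
collartop tri [ 0.5832 -0.2603  0.1751] gap 0.0008 top [ 0.5833 -0.2599  0.1765] side [ 0.5821 -0.2577  0.1765]
rolltop tri [ 0.5837 -0.2643  0.1066] gap 0.0013 top [ 0.5835 -0.2635  0.11  ] side [ 0.5815 -0.2584  0.11  ]
```

Measured points agree with the given sizes: the screws triangulate to z = 45 mm and the keys fit the 72 mm grid. The panel centre is (0.562, 0.265) with yaw near 0.
- Square key: (0.598, 0.2285)
- Small round key: (0.526, 0.2285)
- Bar key: (0.526, 0.301)
- Spindle: (0.583, -0.261)

I start by turning the tool to yaw 90° and shutting the fingers.

Call:
arm_command([
  [[0,0,0,0,0,-1,1],[0,0,0,0,0,-1,1],[0,0,0,0,0,-1,1],[0,0,0,0,0,-1,1],[0,0,0,0,0,-1,1],[0,0,0,0,0,-1,1],[0,0,0,0,0,-1,1],[0,0,0,0,0,-1,1],[0,0,0,0,0,-1,1],[0,0,0,0,0,-1,1]],
], force=40)

```text
time_s: 1.35
position: [0.1707, -0.5225, 0.2236]
tool_rot: [0.828, 0.561, 0.0, -0.001]
force: [0.0, 0.2, 0.6]
width: 0.009
grip_force: 0.0
```

Call:
arm_command([
  [[0,0,0,0,0,-1,1],[0,0,0,0,0,-1,1],[0,0,0,0,0,-1,1],[0,0,0,0,0,-1,1],[0,0,0,0,0,-0.38,1],[0,0,0,0,0,0,1]],
])

```text
time_s: 2.1
position: [0.1708, -0.5227, 0.224]
tool_rot: [0.707, 0.707, 0.0, -0.0]
force: [0.1, -0.0, -0.0]
width: 0.003
grip_force: 0.0
```

Call:
arm_command([
  [[0.4,0.2,0,0,0,0,1],[0.7,0.4,0,0,0,0,1],[0.7,0.4,0,0,0,0,1],[0.7,0.4,0,0,0,0,1],[0.7,0.4,0,0,0,0,1],[0.7,0.4,0,0,0,0,1],[0.7,0.4,0,0,0,0,1],[0.7,0.4,0,0,0,0,1],[0.7,0.4,0,0,0,0,1],[0.7,0.4,0,0,0,0,1]],
])

```text
time_s: 3.35
position: [0.3994, -0.1194, 0.2244]
tool_rot: [0.708, 0.707, 0.0, 0.0]
force: [0.9, -0.6, 0.4]
width: 0.005
grip_force: 0.0
```

Call:
arm_command([
  [[0.7,0.4,0,0,0,0,1],[0.7,0.4,0,0,0,0,1],[0.7,0.4,0,0,0,0,1],[0.7,0.4,0,0,0,0,1],[0.7,0.4,0,0,0,0,1],[0.7,0.4,0,0,0,0,1],[0.7,0.4,0,0,0,0,1],[0.7,0.4,0,0,0,0,1],[0.2,0.1,0,0,0,0,1],[0,0,0,0,0,0,1]],
])

```text
time_s: 4.6
position: [0.5968, 0.2273, 0.2236]
tool_rot: [0.707, 0.707, -0.001, -0.0]
force: [0.0, 0.1, 0.0]
width: 0.005
grip_force: 0.0
```

Call:
arm_command([
  [[0.02,0.02,0.5,0,0,0,1],[0,0,0.7,0,0,0,1],[0,0,0.6,0,0,0,1],[0,0,0.4,0,0,0,1],[0,0,0.16,0,0,0,1],[0,0,0.1,0,0,0,1],[0,0,0.08,0,0,0,1],[0,0,0,0,0,0,1],[0,0,0,0,0,0,1]],
])

```text
time_s: 5.72
position: [0.5988, 0.228, 0.0732]
tool_rot: [0.707, 0.707, 0.001, 0.001]
force: [-0.7, -2.1, 3.1]
width: 0.003
grip_force: 1.7
```

Call:
arm_command([
  [[0,0,0.04,0,0,0,1],[0,0,0.02,0,0,0,1],[0,0,0,0,0,0,1]],
])

```text
time_s: 6.1
position: [0.5989, 0.2282, 0.0719]
tool_rot: [0.707, 0.707, 0.001, 0.001]
force: [-4.7, -3.6, 13.6]
width: 0.006
grip_force: 6.5
```

Square key is at its stop (13.6 N). Releasing it and going to the small round key.

Call:
arm_command([
  [[0,0,-0.3,0,0,0,1],[0,0,-0.5,0,0,0,1],[0,-0.6,0,0,0,0,1],[0,-0.6,0,0,0,0,1],[0,0,0,0,0,0,1],[0,0,0.4,0,0,0,1],[0,0,0.2,0,0,0,1],[0,0,0.14,0,0,0,1],[0,0,0.05,0,0,0,1],[0,0,0,0,0,0,1]],
])

```text
time_s: 7.35
position: [0.5264, 0.2285, 0.0719]
tool_rot: [0.707, 0.707, 0.0, 0.0]
force: [-5.5, -1.2, 10.7]
width: 0.004
grip_force: 6.0
```

Small round key is at its stop (10.7 N). Bar key next, 72 mm toward +y.

Call:
arm_command([
  [[0,0,-0.3,0,0,0,1],[0,0,-0.5,0,0,0,1],[0.6,0,0,0,0,0,1],[0.6,0,0,0,0,0,1],[0,0,0,0,0,0,1],[0,0,0.4,0,0,0,1],[0,0,0.2,0,0,0,1],[0,0,0.14,0,0,0,1],[0,0,0.05,0,0,0,1],[0,0,0,0,0,0,1]],
])

```text
time_s: 8.6
position: [0.5259, 0.2994, 0.072]
tool_rot: [0.707, 0.707, -0.001, 0.0]
force: [-5.3, -3.5, 9.6]
width: 0.001
grip_force: 4.6
```

Call:
arm_command([
  [[0,0,-0.4,0,0,0,1],[0,0,-0.8,0,0,0,1],[0,0,-0.8,0,0,0,1],[0,0,-0.7,0,0,0,1],[0,0,-0.3,0,0,0,1],[-0.3,0.1,0,0,0,0,1],[-0.7,0.1,0,0,0,0,1],[-0.8,0.1,0,0,0,0,1],[-0.8,0.1,0,0,0,0,1],[-0.8,0.1,0,0,0,0,1]],
])

```text
time_s: 9.85
position: [0.5551, 0.0934, 0.246]
tool_rot: [0.707, 0.707, -0.002, -0.001]
force: [0.5, -0.3, 1.0]
width: 0.005
grip_force: 0.0
```

Call:
arm_command([
  [[-0.8,0.1,0,0,0,0,-1],[-0.8,0.1,0,0,0,0,-1],[-0.8,0.1,0,0,0,0,-1],[-0.8,0.1,0,0,0,0,-1],[-0.5,0,0,0,0,0,-1],[-0.1,0,0,0,0,0,-1],[0,0,0,0,0,0,-1],[0,0,0,0,0,0,-1]],
])

```text
time_s: 10.85
position: [0.5799, -0.1305, 0.249]
tool_rot: [0.707, 0.708, -0.0, -0.0]
force: [0.3, -0.5, 0.3]
width: 0.826
grip_force: 0.0
```

```bash
python3 - <<'E'
from h import *
st=status.get_state(); print(st["time_s"],st["position"],st["joint_positions"],st["width"])
c=imaging.read_camera("top"); d=imaging.read_camera("side")
a=cv2.resize(c["frame"][170:260,190:270],(480,540)); b=cv2.resize(d["frame"][130:250,270:390],(540,540)) 
im=np.zeros((540,1020,3),np.uint8); im[:,:480]=a; im[:,480:]=b
cv2.imwrite("pics/p2.png",cv2.resize(im,(800,424))[:,:,::-1])
E
```

```text
10.85 [ 0.57987267 -0.13048798  0.24901262] [-3.16894464e-01  1.84297504e-01  1.21347277e+00  3.29198878e-04
  1.74470895e+00 -3.18189414e-01] 0.825608506476834
```

View pics/p2.png

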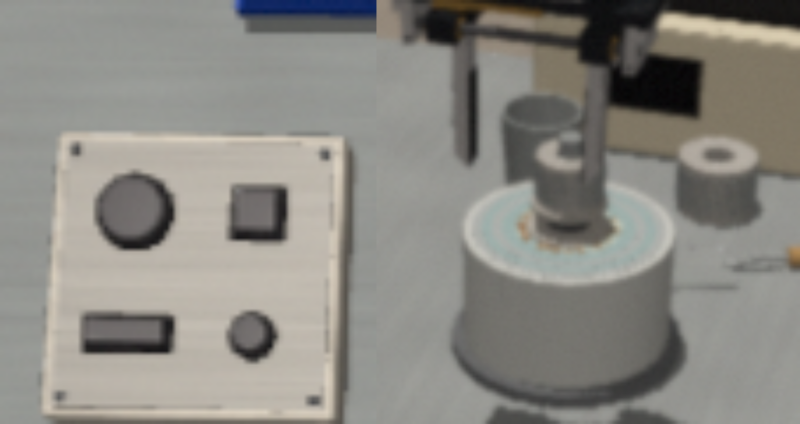

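The picture shows all four keys up at left, (135,210), (257,212), (127,333) and (251,335). The open fingers at right are still 130 mm in y short of the collar at (570,180). Going there, then down.

Call:
arm_command([
  [[-0.5,0.05,0,0,0,0,-1],[-0.7,0,0,0,0,0,-1],[-0.6,0,0,0,0,0,-1],[-0.38,0,0,0,0,0,-1],[0,0,0,0,0,0,-1],[0,0,0,0,0,0,-1]],
])

```text
time_s: 11.7
position: [0.5833, -0.2612, 0.2496]
tool_rot: [0.707, 0.708, 0.0, -0.0]
force: [-0.5, 0.4, 0.3]
width: 1.0
grip_force: 0.0
```

```bash
python3 - <<'E'
from h import *
st=status.get_state(); print(st["position"],st["width"])
c=imaging.read_camera("top"); d=imaging.read_camera("side")
a=cv2.resize(c["frame"][165:255,385:475],(540,540)); b=cv2.resize(d["frame"][120:240,265:385],(540,540)) 
cv2.imwrite("pics/p3.png",cv2.resize(np.hstack([a,b]),(800,400))[:,:,::-1])
E
```

```text
[ 0.58330441 -0.26116563  0.24963455] 1.0002340298947323
```

View pics/p3.png

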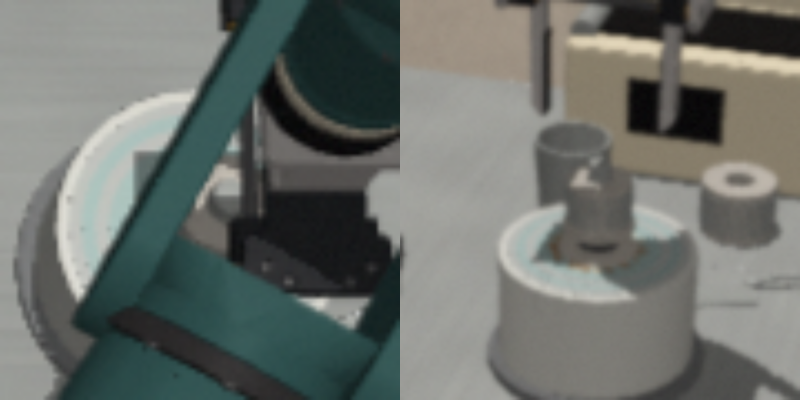

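The side crop shows the fingertips at (540,112) and (665,128), astride the collar at (600,180). The spacing is even, so I go down and grip.

Call:
arm_command([
  [[0,0,0.3,0,0,0,-1],[0,0,0.5,0,0,0,-1],[0,0,0.4,0,0,0,-1],[0,0,0.22,0,0,0,-1],[0,0,0,0,0,0,-1],[0,0,0,0,0,0,-1]],
], force=10)

```text
time_s: 12.55
position: [0.5836, -0.2626, 0.1654]
tool_rot: [0.707, 0.707, 0.0, 0.001]
force: [-0.6, -0.2, 1.0]
width: 0.998
grip_force: 0.0
```

Call:
arm_command([
  [[0,0,0,0,0,0,1],[0,0,0,0,0,0,1],[0,0,0,0,0,0,1],[0,0,0,0,0,0,1],[0,0,0,0,0,0,1],[0,0,0,0,0,0,1]],
], force=10)

```text
time_s: 13.3
position: [0.5841, -0.2622, 0.1649]
tool_rot: [0.707, 0.707, 0.001, 0.001]
force: [4.2, 1.4, 1.3]
width: 0.625
grip_force: 9.3
```

Call:
arm_command([
  [[0,0,0,0,0,0,1],[0,0,0,0,0,0,1],[0,0,0,0,0,0,1],[0,0,0,0,0,0,1]],
], force=50)

```text
time_s: 13.8
position: [0.5842, -0.2621, 0.1649]
tool_rot: [0.707, 0.707, 0.001, 0.001]
force: [4.8, 1.3, 1.6]
width: 0.597
grip_force: 47.5
```

The opening reads 56 mm, so this is the collar. Taking out the side force and pressing.

Call:
arm_command([
  [[0.01,0.025,0.03,0,0,0,1],[0,0,0.03,0,0,0,1],[0,0,0.02,0,0,0,1],[0,0,0,0,0,0,1]],
])

```text
time_s: 14.3
position: [0.5843, -0.2621, 0.1646]
tool_rot: [0.707, 0.707, -0.0, 0.002]
force: [-3.2, 3.8, 15.2]
width: 0.599
grip_force: 47.4
```

Call:
arm_command([
  [[0,0,0,0,0,0.5,1],[0,0,0,0,0,0.5,1],[0,0,0,0,0,0.5,1],[0,0,0,0,0,0.5,1],[0,0,0,0,0,0.5,1],[0,0,0,0,0,0.5,1],[0,0,0,0,0,0,1],[0,0,0,0,0,0,1]],
])

```text
time_s: 15.3
position: [0.5853, -0.2624, 0.1646]
tool_rot: [0.793, 0.609, 0.001, 0.003]
force: [-0.1, 2.4, 13.5]
width: 0.596
grip_force: 47.4
```

Call:
arm_command([
  [[0,0,0,0,0,0.5,1],[0,0,0,0,0,0.5,1],[0,0,0,0,0,0.5,1],[0,0,0,0,0,0.5,1],[0,0,0,0,0,0,1],[0,0,0,0,0,0,1]],
])

```text
time_s: 16.05
position: [0.5853, -0.2622, 0.1646]
tool_rot: [0.843, 0.537, 0.001, 0.002]
force: [-0.7, 3.6, 13.8]
width: 0.599
grip_force: 47.4
```

Call:
arm_command([
  [[0,0,0,0,0,0.5,1],[0,0,0,0,0,0.5,1],[0,0,0,0,0,0.5,1],[0,0,0,0,0,0.5,1],[0,0,0,0,0,0,1],[0,0,0,0,0,0,1]],
])

```text
time_s: 16.8
position: [0.5854, -0.262, 0.1645]
tool_rot: [0.887, 0.462, 0.002, 0.002]
force: [0.0, 3.0, 14.3]
width: 0.595
grip_force: 47.4
```

Call:
arm_command([
  [[0,0,0,0,0,0.5,1],[0,0,0,0,0,0.5,1],[0,0,0,0,0,0.5,1],[0,0,0,0,0,0.5,1],[0,0,0,0,0,0,1],[0,0,0,0,0,0,1]],
])

```text
time_s: 17.55
position: [0.5857, -0.2621, 0.1646]
tool_rot: [0.924, 0.383, 0.002, 0.002]
force: [0.9, 2.6, 12.7]
width: 0.598
grip_force: 47.5
```

Call:
arm_command([
  [[0,0,0,0,0,0.5,1],[0,0,0,0,0,0.5,1],[0,0,0,0,0,0.5,1],[0,0,0,0,0,0.5,1],[0,0,0,0,0,0,1],[0,0,0,0,0,0,1]],
])

```text
time_s: 18.3
position: [0.5859, -0.2619, 0.1646]
tool_rot: [0.954, 0.301, 0.003, 0.002]
force: [1.2, 3.3, 13.3]
width: 0.603
grip_force: 47.5
```

Call:
arm_command([
  [[0,0,0,0,0,0.5,1],[0,0,0,0,0,0.5,1],[0,0,0,0,0,0.5,1],[0,0,0,0,0,0.5,1],[0,0,0,0,0,0,1],[0,0,0,0,0,0,1]],
])

```text
time_s: 19.05
position: [0.5862, -0.2619, 0.1645]
tool_rot: [0.976, 0.217, 0.003, 0.002]
force: [2.5, 3.4, 12.3]
width: 0.597
grip_force: 47.4
```

Call:
arm_command([
  [[0,0,0,0,0,0.5,1],[0,0,0,0,0,0.5,1],[0,0,0,0,0,0.5,1],[0,0,0,0,0,0.5,1],[0,0,0,0,0,0,1],[0,0,0,0,0,0,1]],
])

```text
time_s: 19.8
position: [0.5864, -0.2626, 0.163]
tool_rot: [0.991, 0.13, 0.003, 0.002]
force: [3.7, 0.6, 7.9]
width: 0.598
grip_force: 47.5
```

It sank 1.5 mm and the force fell, so I push without turning.

Call:
arm_command([
  [[0,0,0.03,0,0,0,1],[0,0,0.03,0,0,0,1],[0,0,0,0,0,0,1]],
])

```text
time_s: 20.18
position: [0.5871, -0.2629, 0.1614]
tool_rot: [0.991, 0.13, 0.004, 0.003]
force: [3.7, 1.0, 12.5]
width: 0.601
grip_force: 47.7
```

Call:
arm_command([
  [[0,0,0.03,0,0,0.5,1],[0,0,0.03,0,0,0.3,1],[0,0,0.03,0,0,0,1],[0,0,0,0,0,0,1]],
])

```text
time_s: 20.68
position: [0.5864, -0.2637, 0.154]
tool_rot: [0.995, 0.095, 0.003, 0.003]
force: [5.3, -2.2, 8.6]
width: 0.6
grip_force: 47.5
```

Call:
arm_command([
  [[0,0,0.03,0,0,0,1],[0,0,0.03,0,0,0,1],[0,0,0.03,0,0,0,1],[0,0,0,0,0,0,1]],
])

```text
time_s: 21.18
position: [0.5867, -0.2637, 0.1524]
tool_rot: [0.995, 0.095, 0.004, 0.003]
force: [0.7, -0.3, 17.6]
width: 0.599
grip_force: 47.2
```

Call:
arm_command([
  [[0,0,0.04,0,0,0,1],[0,0,0.04,0,0,0,1],[0,0,0.02,0,0,0,1],[0,0,0,0,0,0,1],[0,0,0,0,0,0,1]],
], force=58)

```text
time_s: 21.8
position: [0.5871, -0.2636, 0.1521]
tool_rot: [0.995, 0.095, 0.006, 0.004]
force: [-4.6, 3.0, 33.3]
width: 0.596
grip_force: 57.7
```

```bash
python3 - <<'E'
from h import *
st=status.get_state(); print(st["time_s"],st["position"],st["force"])
c=imaging.read_camera("top"); d=imaging.read_camera("side")
cv2.imwrite("pics/p5.png",np.hstack([cv2.resize(c["frame"],(320,240)),cv2.resize(d["frame"][120:240,265:425],(320,240))])[:,:,::-1])
E
```

```text
21.8 [ 0.5870591  -0.26358732  0.15211615] [-4.61316604  3.00803747 33.26491558]
```

View pics/p5.png

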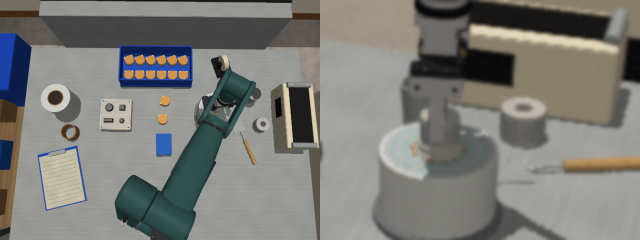

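The picture shows the collar low on the roll, at (440,130) in the side crop, still held by the fingers. The bystanders are where they were. It stopped hard after a 12.5–12.8 mm drop at 33 N, so it is home.

```bash
python3 -c "
from station import robot
print(robot.close_job())"
```

```text
the job is handed in; nothing more can be done
None
```

The square, small round and bar keys were pressed in that order and let up again, with the wide key left alone; the collar dropped over the pin and is held down at its stop, and the job was handed in at about 22 s with nothing else on the table seen to have moved.

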